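# Press the loose handle back onto a rolling pin with a quick clamp

## Robot

A 6-joint arm with a two-finger parallel gripper is mounted at the origin on a cart in front of the work surface, level with it; the furniture and walls round the work are solid. World frame = base frame: x ahead of the robot, y to its left, z up, the work surface at z = 0. Lengths are in m, angles in rad, forces in N, time in s.
With the tool pointing down it reaches from about 0.375 to 0.75 m from the base axis. Payload 9 kg.
Tool frame: the origin (TCP) lies on the centre line of the jaws, within the pads' length; the fingertips stand arm.tip_reach ahead of it and the grasp point (between the pads) lies 5 mm behind it (arm.tip_reach is the distance from the TCP to the fingertips, in m); x points along the fingers, y is the direction in which the jaws open and shut, and the axes are right-handed (so a half turn about x gives the same grasp; the last joint's range is limited). The gripper opens to 85 mm and grips with 20 to 120 N. Pads are 22 mm wide; open, the fingers measure 114 mm over their backs; the gripper's body (76 mm by 85 mm) begins 54 mm behind the grasp point. The pads swing forward as they close: fully open they stand 13 mm farther back than shut.
Start: joints at [-1.336, 0.104, 0.097, 1.564, 0, 1.353], TCP at [0.263, -0.54, 0.245] pointing down, gripper open.
Joint ranges: [-2.99, 2.99], [-0.84, 1.86], [-1.1, 1.16], [-1.84, 2.11], [-1.51, 1.56], [-3.14, 3.14]. Speed limits (rad/s): [2.22, 2.22, 2.57, 3.14, 3.14, 3.14].

## Interface

Orientations are given as a unit quaternion [w, x, y, z].
In Python, from workcell import sensors, imaging, finish_job, arm gives the robot as it stands.
- The arm moves only by the tool step_arm, never from a script. Its argument "commands" is a list of rows, each a list of 7 numbers: the turn, a rotation vector about the tool's x, y, z in rad, then the shift along the tool's x, y, z in units of 30 mm (1.0 is 30 mm), then the closure, from 0 (fully open) to 1 (shut). In form: [[rx, ry, rz, x, y, z, grip], ...]. A call has 1 to 12 rows; each row is the pose to reach, as a shift and turn from the pose measured when the call began, along the tool's axes at that moment; what a row does not reach only later rows make up. A row lasts 1/12 s, in which the tool goes at most 41.7 mm and 7.16 degrees, less where a joint would pass 70% of its speed; a pose out of reach is approached as far as the arm can. A call with a gripper value outside its range is refused whole. The fingers move at their own pace and stop on an object; "grip_force" is the grip in N (left out, the last holds). Time passes only in rows, so rows that repeat a pose let the fingers close. It gives the time, the measured TCP pose, the force and the opening at its end, in the units of the state.
- sensors.get_obs(): the state, without advancing time (a new reading comes with each control period).
- imaging.snapshot(name): name is "scene" or "top" or "wrist"; returns a dict with "img" (420x560x3 uint8, blue, green, red), "camera_matrix" (3x3 intrinsics, pixels), "position" and "rotation" of the camera in the world; the wrist camera has in their place "mount" (4x4, takes a point from camera to tool coordinates, whose origin is the TCP and whose axes are the tool frame's). Camera axes: x right, y down, z forward; pixel columns grow to the right and rows downward; lengths in m; the calibration is good to about 2 mm. A picture is of the moment at which its call begins: read the wrist's pose just before it. There is no depth.
- finish_job(): hands the job in, once; it reports no verdict.
The state is a dict: "time_s": time; "joint_positions": joint angles; "qvel": joint speeds; "effort": joint torques, N m; "ee_pos": TCP position; "tool_rot": TCP orientation; "contact_force": force on the tool from outside, world axes, zero at the start; "ft_torque": the same for the moment, N m; "opening": finger opening in m.
Only numpy, scipy, OpenCV 4.12 (cv2) and the standard library are available. Lean on these libraries where they do the work, as an engineer would, in place of code of your own. Each camera call takes 0.05 s, during which the arm holds its last target. There are 200 camera calls.

## Task

Press the rolling pin's loose handle fully home with the quick clamp it lies in: squeeze the clamp's trigger, stroke after stroke, until the handle's shoulder is up against the barrel and the jaws hold the pin firmly with about 20 N, and stop there, because much more would crush the wood. Then press the release tab and keep it down until the jaw has sprung all the way back, and let go. Work only the trigger with its post and the tab: do not push the jaw or the pin by hand, leave the pin lying in its saddles, and leave the other things alone.

Things in the scene. Friction and masses are not known exactly. Their poses are not given: they have to be found in the camera images.
- clamp: the quick clamp, screwed down: wooden plank 110 x 400 mm, 18 mm thick, two wooden V saddles, black housing. Origin under the plank, y along the bar from the moving jaw towards the housing, z up. In this frame (mm): open moving jaw at y -189, sprung rubber pad of the fixed jaw at y 45, both at z 70; fixed jaw plate y 73 to 85, top z 92; housing y 79 to 185, top z 64.
- trigger (a joint): angle of the trigger lever, rad: 0 at rest (upright), 0.34 fully squeezed towards the post; pivot at y 120, z 45 of the clamp frame. It springs back by itself. Each squeeze walks the jaw up to 10 mm towards the pad in clicks of 5 mm, and the jaw stays there when the trigger goes back. A free stroke takes less than 14 N near the top.
- trigger_top (a point): middle of the top end of the upright aluminium trigger lever: 26 mm wide, 10 mm thick along y, 70 mm free below this point. When tight it goes stiff: 17 N held 25 mm below this point gives about 12 N at the jaws, 20 N about 18 N, 22 N about 23 N, 27 N over 35 N. At the end of its stroke it meets a hard stop, loose or tight.
- post_top (a point): middle of the top end of the fixed black grip post beside the trigger: 28 mm wide, 16 mm thick along y, top 136 mm above the sideboard, at y 165 of the clamp frame. 115 mm above the sideboard post and trigger measure 58 mm over the outside at rest, about 35 mm at the end of the stroke. The post does not yield: a hand that closes both fingers alike must shift towards it as it squeezes.
- tab (a joint): angle of the release tab, rad: 0 at rest, 0.16 fully pressed down (about 9 mm at the tab). Past 0.145 (8 mm), held about 1 s, it lets the jaw spring back. It needs 3 to 8 N when the jaws are loose, 10 to 25 N when they are tight. It flutters by up to 0.06 while the clamp is being squeezed.
- tab_top (a point): middle of the ribbed place to press on the release tab, 26 mm wide, 50 mm long along y, 6 mm thick: on its top face, 77 mm above the sideboard, at y 226 of the clamp frame, 53 mm behind the back of the post; nothing stands above it. The steel bar slides out below it as the jaw closes
- jaw (a joint): travel of the moving jaw towards the pad, m: 0 fully open, at most 0.062. A spring drives it back to 0 when released.
- pin: the small rolling pin, pale wood: barrel 44 mm in diameter, 110 mm long, with a 45 mm handle at each end (25 mm thick); it lies in the V saddles. Origin: middle of the barrel's underside; y along the pin towards its sound handle, which faces the sprung pad. Its axis is 22 mm above the origin.
- knob (a joint): how far the loose handle (the one next to the moving jaw) has been pushed on, m: 0 is 16 mm out, 0.016 is fully home with its shoulder against the barrel. A tight push fit: moving it takes about 7 N and it stays where it is left.
- pink_tub: small lidded tub, 54 mm high; a bystander, origin under its middle
- canister: small spice jar with a white lid, 62 mm high; a bystander, origin under its middle
- lemon: a lemon; a bystander, origin under its middle
- garlic: a bulb of garlic; a bystander, origin under its middle
Not all that is in view belongs to the job. What is meant by the pin is not orange, and is the larger of those in its own colour.

How it is judged:
By the outcome, as a careful person would: the job done as asked, in the order asked, and still so for the second after the job is handed in, with the robot touching nothing.
It also fails if it takes over 64 s, if anything falls off the work surface, if the arm or the gripper's body presses on something with over 40 N, if the wrist force passes 120 N, or if a joint passes its speed limit or range.

## Working session

There is one attempt and no reset: what is moved stays moved. The work goes in short steps, Python scripts to look and compute and a tool call to move; the robot and the scene stay as the last step left them, time stands still between calls to the robot, and variables do not carry over. Pictures are saved under pics/ and viewed, about 8 in all and at most 12, crops included, and the job is handed in when it is done.

Besides the shell and the picture viewer there is one more tool, called after "Call:" as name(argument=value, ...), one argument or row to a line, values as JSON. step_arm: Moves the arm, as the interface text tells. Its arguments: {"type":"object","properties":{"commands":{"type":"array"},"grip_force":{"type":"number"}},"required":["commands"]}

```bash
mkdir -p pics; ls; python3 - <<'E'
from workcell import sensors, imaging, arm
import cv2, numpy as np
print(sensors.get_obs()); print(arm.tip_reach)
a=imaging.snapshot("scene"); b=imaging.snapshot("top")
for n,s in(("scene",a),("top",b)):
    cv2.imwrite(f"pics/{n}0.png",s["img"]); print(n,s["camera_matrix"].tolist(),np.round(s["position"],4).tolist(),np.round(s["rotation"],5).tolist())
E
```

```text
pics
{'time_s': 0.0, 'joint_positions': array([-1.33569438e+00,  1.04708004e-01,  9.64461743e-02,  1.56391376e+00,
       -2.19221077e-06,  1.35308912e+00]), 'qvel': array([ 0.00050392, -0.00162265,  0.00053837, -0.00058924,  0.0004609 ,
       -0.0002352 ]), 'effort': array([ 1.65829607e-05, -5.56924260e+01,  5.03654981e+01,  1.67889433e-02,
       -1.94587383e-04, -1.89632118e-05]), 'ee_pos': array([ 0.26242148, -0.53920284,  0.24450452]), 'tool_rot': array([-0.15824036, -0.68905608, -0.1592156 ,  0.68906611]), 'contact_force': array([-0.51061119,  0.4556007 , -0.63322233]), 'ft_torque': array([-0.00735377,  0.03841291,  0.00872335]), 'opening': 0.08532492186914623}
0.014
scene [[480.732740956627, 0.0, 275.693312449155], [0.0, 480.732740956627, 214.14839487246496], [0.0, 0.0, 1.0]] [-0.0318, -1.2569, 0.9225] [-0.47108, 0.84868, -0.21582, 0.1061]
top [[458.70782387665463, 0.0, 270.3156246909757], [0.0, 458.70782387665463, 200.46259841090222], [0.0, 0.0, 1.0]] [0.3364, -0.1438, 1.641] [0.06052, -0.70092, 0.70872, -0.05249]
```

View pics/scene0.png

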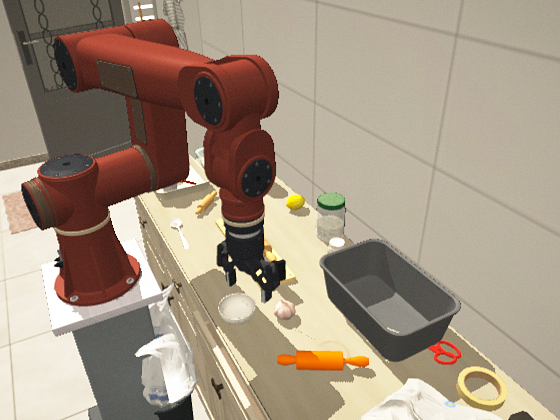

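View pics/top0.png

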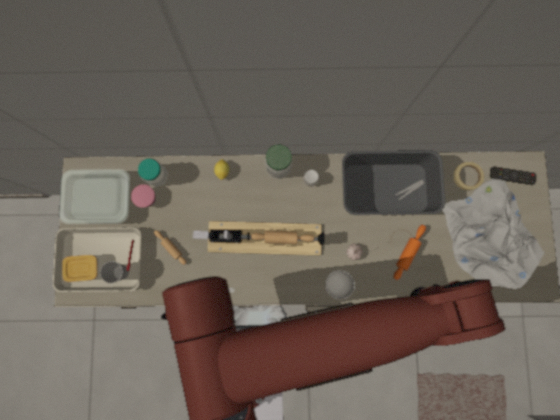

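Scene view: the arm hides the clamp. Top view: the clamp's plank spans (208,222)–(322,254), its housing is at (225,236), the tab is near (200,235) and the pin near (282,238). I'll enlarge it and project.

```bash
cat > h.py <<'E'
import numpy as np, cv2
from scipy.spatial.transform import Rotation as R
from workcell import sensors, imaging, arm
def q(w): return R.from_quat([w[1],w[2],w[3],w[0]])
def cam(s,obs=None):
    if "mount" in s:
        T=np.eye(4);T[:3,:3]=q(obs["tool_rot"]).as_matrix();T[:3,3]=obs["ee_pos"];M=T@np.array(s["mount"]);return M[:3,:3],M[:3,3]
    return q(s["rotation"]).as_matrix(),np.array(s["position"])
def px2w(s,u,v,z,obs=None):
    A,p=cam(s,obs);K=s["camera_matrix"];d=A@np.linalg.inv(K)@np.array([u,v,1.]);return p+d*(z-p[2])/d[2]
def w2px(s,P,obs=None):
    A,p=cam(s,obs);c=s["camera_matrix"]@(A.T@(np.array(P)-p));return c[:2]/c[2]
E
python3 - <<'E'
from h import *
s=imaging.snapshot("top");im=s["img"][205:270,185:335]
cv2.imwrite("pics/topc.png",cv2.convertScaleAbs(cv2.resize(im,None,fx=5.3,fy=5.3,interpolation=cv2.INTER_CUBIC),alpha=1.5))
for u,v in((208,222),(208,252),(322,223),(322,255)):print(px2w(s,u,v,.018))
print(px2w(s,200,235,.077))
E
```

```text
[0.52331509 0.09623189 0.018     ]
[0.41694524 0.09500035 0.018     ]
[ 0.51509046 -0.30931701  0.018     ]
[ 0.40217887 -0.30615354  0.018     ]
[0.47214259 0.11438696 0.077     ]
```

View pics/topc.png

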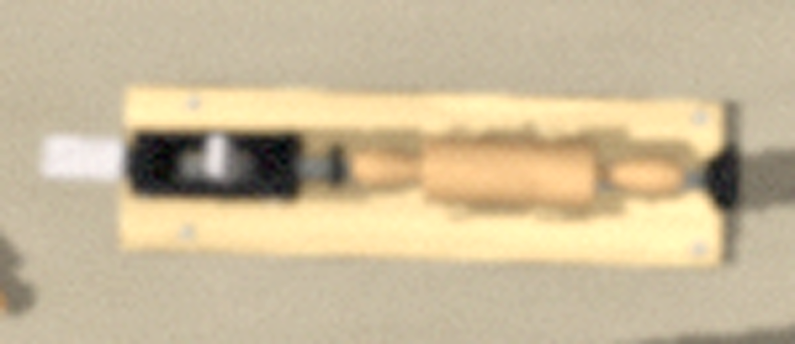

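Crop: plank corners are at about (125,86), (120,248), (726,100), (722,265), the tab at (80,157) and the trigger's top at (216,157). The moving jaw is on the right, so clamp +y is about world +y. I'll work out the pose and get a wrist look from above the trigger.

```bash
python3 - <<'E'
from h import *
s=imaging.snapshot("top")
C=np.array([px2w(s,185+u/5.3,205+v/5.3,.018) for u,v in((125,86),(120,248),(726,100),(722,265))])
o=C.mean(0);d=(C[0]+C[1]-C[2]-C[3])/2;d[2]=0
print(C,o,np.linalg.norm(d),np.degrees(np.arctan2(-d[0],d[1])))
d/=np.linalg.norm(d)
for y,z in((120,.14),(165,.136),(226,.077)):print(y,o+d*y/1000, (w2px(s,np.r_[(o+d*y/1000)[:2],z])-[185,205])*5.3)
ob=sensors.get_obs();A=q(ob["tool_rot"]).as_matrix();print(A)
t=np.r_[(o+d*.144)[:2],.30];print("shift tool units",A.T@(t-ob["ee_pos"])/.03, t)
E
```

```text
[[ 0.52606347  0.09417581  0.018     ]
 [ 0.41768708  0.09627511  0.018     ]
 [ 0.51199556 -0.30916339  0.018     ]
 [ 0.40220763 -0.30344034  0.018     ]] [ 0.46448843 -0.1055382   0.018     ] 0.40179902243270843 -2.1071741784537648
120 [0.46890069 0.01438066 0.018     ] [224.09943106 153.79269434]
165 [0.47055529 0.05935023 0.018     ] [152.42655777 152.4983589 ]
226 [0.47279819 0.12030898 0.018     ] [ 70.35097217 158.08669604]
[[-1.93410143e-04  4.37455734e-01 -8.99239926e-01]
 [ 7.33018471e-04 -8.99239639e-01 -4.37455752e-01]
 [-9.99999713e-01 -7.43767855e-04 -1.46741065e-04]]
shift tool units [ -1.82566539 -14.29509806 -14.63922054] [0.46978315 0.03836443 0.3       ]
```

Call:
step_arm(
  commands=[
    [-2.65, 0, 0, -1.83, -14.3, -14.64, 0],
    [-2.65, 0, 0, -1.83, -14.3, -14.64, 0],
    [-2.65, 0, 0, -1.83, -14.3, -14.64, 0],
    [-2.65, 0, 0, -1.83, -14.3, -14.64, 0],
    [-2.65, 0, 0, -1.83, -14.3, -14.64, 0],
    [-2.65, 0, 0, -1.83, -14.3, -14.64, 0],
    [-2.65, 0, 0, -1.83, -14.3, -14.64, 0],
    [-2.65, 0, 0, -1.83, -14.3, -14.64, 0],
    [-2.65, 0, 0, -1.83, -14.3, -14.64, 0],
    [-2.65, 0, 0, -1.83, -14.3, -14.64, 0],
    [-2.65, 0, 0, -1.83, -14.3, -14.64, 0],
    [-2.65, 0, 0, -1.83, -14.3, -14.64, 0],
  ],
)

```text
time_s: 1.2
ee_pos: [0.4307, -0.0687, 0.2901]
tool_rot: [0.587, 0.394, 0.587, -0.394]
contact_force: [0.8, -1.6, 0.2]
opening: 0.085
```

```bash
cat > go.py <<'E'
# target: clamp y (mm), z, yaw offset -> tool units
from h import *
import sys,json
P=json.load(open("clamp.json"));o=np.array(P["o"]);yaw=P["yaw"]
d=np.array([np.cos(yaw),np.sin(yaw),0]);n=np.array([np.sin(yaw),-np.cos(yaw),0])
def cl(x,y,z):return np.array([o[0],o[1],0])+n*x+d*y+np.array([0,0,z])
def plan(x,y,z):
    ob=sensors.get_obs();A=q(ob["tool_rot"]);
    D=R.from_matrix(np.c_[[0,0,-1],d,-np.cross([0,0,1],d)*-1*-1] if 0 else np.c_[[0,0,-1],d,np.cross([0,0,-1],d)])
    print("t",ob["time_s"],"pos",np.round(ob["ee_pos"],4),"F",np.round(ob["contact_force"],2),"op",round(ob["opening"],4))
    print("turn",np.round((A.inv()*D).as_rotvec(),3),"shift",np.round(A.inv().apply(cl(x,y,z)-ob["ee_pos"])/.03,3))
if __name__=="__main__":plan(*map(float,sys.argv[1:4]))
E
echo '{"o":[0.4645,-0.1055],"yaw":1.534}' > clamp.json; python3 go.py 0 .144 .30
```

```text
t 1.2 pos [ 0.4307 -0.0687  0.2901] F [ 0.8  -1.55  0.2 ] op 0.085
turn [-1.146e+00  1.000e-03 -1.000e-03] shift [-0.329  2.558 -2.812]
```

Call:
step_arm(
  commands=[
    [-1.146, 0, 0, -0.33, 2.56, -2.81, 0],
    [-1.146, 0, 0, -0.33, 2.56, -2.81, 0],
    [-1.146, 0, 0, -0.33, 2.56, -2.81, 0],
    [-1.146, 0, 0, -0.33, 2.56, -2.81, 0],
    [-1.146, 0, 0, -0.33, 2.56, -2.81, 0],
    [-1.146, 0, 0, -0.33, 2.56, -2.81, 0],
    [-1.146, 0, 0, -0.33, 2.56, -2.81, 0],
    [-1.146, 0, 0, -0.33, 2.56, -2.81, 0],
    [-1.146, 0, 0, -0.33, 2.56, -2.81, 0],
    [-1.146, 0, 0, -0.33, 2.56, -2.81, 0],
    [-1.146, 0, 0, -0.33, 2.56, -2.81, 0],
  ],
)

```text
time_s: 2.12
ee_pos: [0.4698, 0.0384, 0.3]
tool_rot: [0.707, 0.013, 0.707, -0.012]
contact_force: [0.7, 0.5, -0.6]
opening: 0.0853
```

```bash
python3 go.py 0 .144 .30; python3 - <<'E'
from go import *
ob=sensors.get_obs();s=imaging.snapshot("wrist");im=s["img"].copy();cv2.imwrite("pics/w1raw.png",im)
for P in((0,.120,.14),(0,.165,.136),(0,.226,.077),(.055,.2,.018),(-.055,.2,.018),(.055,0,.018)):
    p=w2px(s,cl(*P),ob);print(P,p);cv2.circle(im,tuple(int(x) for x in p),3,(0,0,255),1)
cv2.imwrite("pics/w1.png",cv2.convertScaleAbs(cv2.resize(im,(784,588)),alpha=1.3))
print(np.array(s["mount"]).round(3).tolist(),s["camera_matrix"][0])
E
```

```text
t 2.1167 pos [0.4698 0.0384 0.3   ] F [ 0.68  0.54 -0.58] op 0.0853
turn [ 0.001  0.001 -0.   ] shift [-0.002  0.    -0.001]
(0, 0.12, 0.14) [254.54091681 198.63475605]
(0, 0.165, 0.136) [308.47020063 197.54314346]
(0, 0.226, 0.077) [365.64526865 183.30319172]
(0.055, 0.2, 0.018) [330.06335834 218.29433923]
(-0.055, 0.2, 0.018) [333.91478766 123.78269123]
(0.055, 0, 0.018) [163.30635325 218.05822401]
[[0.001, -0.287, 0.958, -0.129], [1.0, 0.0, -0.001, -0.0], [-0.0, 0.958, 0.287, -0.073], [0.0, 0.0, 0.0, 1.0]] [358.64950363   0.         283.18520168]
```

View pics/w1.png

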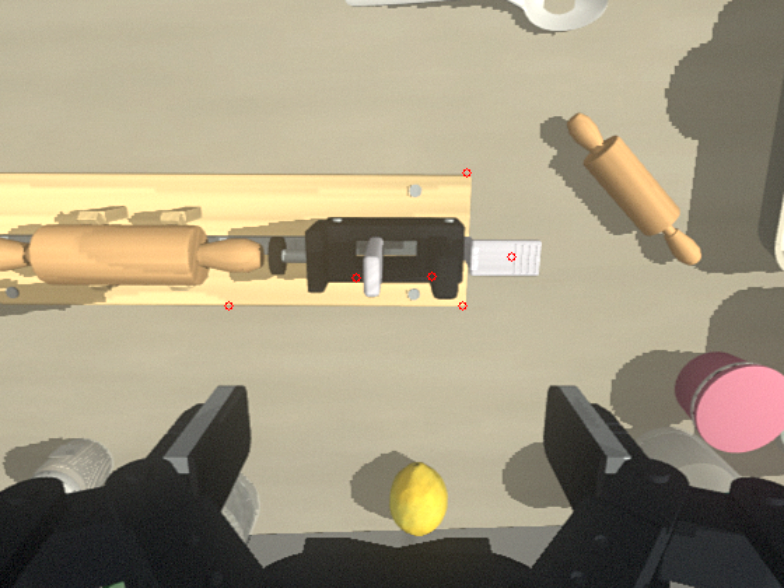

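Wrist view: trigger top at (373,273), post top at (446,273), tab ribs at (528,258) and plank end at (472,–). My markers match in x but sit 6–11 mm short along y. I'll zoom in to refine.

```bash
python3 - <<'E'
import cv2
im=cv2.imread("pics/w1raw.png")[145:225,205:400]
cv2.imwrite("pics/w1c.png",cv2.convertScaleAbs(cv2.resize(im,None,fx=4,fy=4,interpolation=cv2.INTER_CUBIC),alpha=2.2,beta=15))
E
```

```text
(no output)
```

View pics/w1c.png

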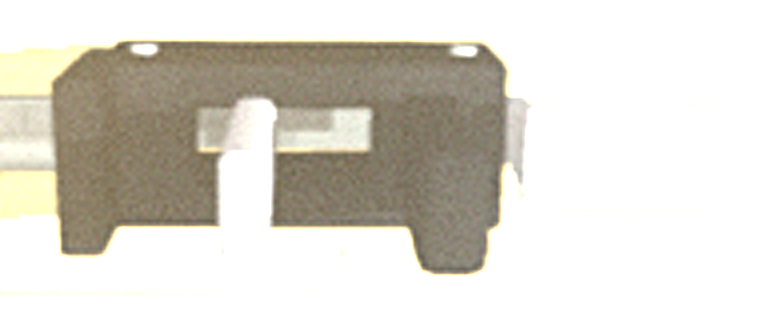

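```bash
python3 - <<'E'
from go import *
ob=sensors.get_obs();s=imaging.snapshot("wrist")
def c(n,u,v,z):
    w=px2w(s,205+u/4,145+v/4,z,ob)-np.r_[o,0];print(n,"x",round(w@n_*1e3,1),"y",round(w@d*1e3,1))
n_=n
c("post back 173",487,235,.136);c("post front 157",415,235,.136);c("post far edge x+14",450,272,.136)
c("trig front115",218,200,.14);c("trig back125",272,200,.14)
c("jawplate 73",55,130,.092);c("jawplate 85",112,230,.092);c("house end 185",505,100,.064)
c("plank end 200",(472/1.4-205)*4,(200/1.4-145)*4,.018)
c("tab end 251",(541/1.4-205)*4,(258/1.4-145)*4,.077);c("tab near",(505/1.4-205)*4,(240/1.4-145)*4,.077);c("tab far",(505/1.4-205)*4,(276/1.4-145)*4,.077)
E
```

```text
post back 173 x 5.5 y 180.5
post front 157 x 5.5 y 165.4
post far edge x+14 x 13.6 y 173.0
trig front115 x -3.1 y 124.2
trig back125 x -3.1 y 135.4
jawplate 73 x -8.7 y 82.5
jawplate 85 x 15.9 y 95.0
house end 185 x -11.0 y 192.9
plank end 200 x -34.0 y 204.6
tab end 251 x 1.2 y 246.8
tab near x -11.7 y 220.4
tab far x 14.4 y 222.0
```

Everything is consistently about 8.5 mm further along +y, with x within 1 mm. I'll apply that and descend over the trigger and post.

```bash
python3 - <<'E'
import numpy as np,json
d=np.array([np.cos(1.534),np.sin(1.534)]);o=np.array([.4645,-.1055])+.0085*d
json.dump({"o":o.tolist(),"yaw":1.534},open("clamp.json","w"))
E
python3 go.py 0 .144 .108
```

```text
t 2.2167 pos [0.4699 0.0384 0.3   ] F [-0.36 -0.23  0.44] op 0.0855
turn [-0.002  0.001 -0.   ] shift [ 6.399  0.283 -0.007]
```

Call:
step_arm(
  commands=[
    [0, 0, 0, 1, 0.28, 0, 0],
    [0, 0, 0, 2, 0.28, 0, 0],
    [0, 0, 0, 3, 0.28, 0, 0],
    [0, 0, 0, 4, 0.28, 0, 0],
    [0, 0, 0, 5, 0.28, 0, 0],
    [0, 0, 0, 6, 0.28, 0, 0],
    [0, 0, 0, 6.4, 0.28, 0, 0.1],
    [0, 0, 0, 6.4, 0.28, 0, 0.2],
    [0, 0, 0, 6.4, 0.28, 0, 0.25],
    [0, 0, 0, 6.4, 0.28, 0, 0.25],
  ],
  grip_force=21,
)

```text
time_s: 3.05
ee_pos: [0.4714, 0.0466, 0.11]
tool_rot: [0.708, 0.014, 0.706, -0.014]
contact_force: [-0.8, -1.0, -0.4]
opening: 0.064
```

```bash
python3 go.py 0 .144 .108; python3 - <<'E'
from go import *
s=imaging.snapshot("wrist");cv2.imwrite("pics/w2.png",cv2.convertScaleAbs(s["img"],alpha=1.6,beta=10))
E
```

```text
t 3.05 pos [0.4714 0.0466 0.11  ] F [-0.76 -0.95 -0.42] op 0.064
turn [-0.002  0.003  0.   ] shift [ 0.068  0.009 -0.045]
```

View pics/w2.png

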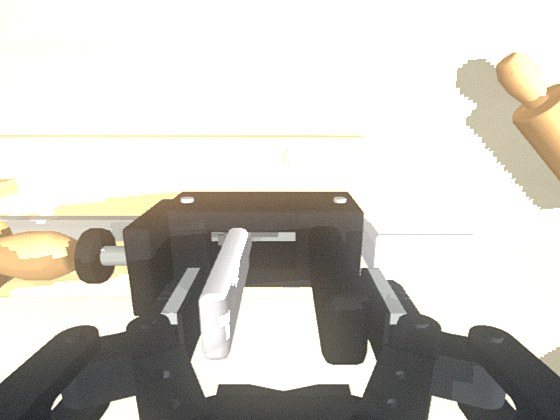

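Fingers straddle the trigger (left pad at (200,300), trigger at (225,290)) and the post (right pad at (372,290)). Next, half a stroke to calibrate the balance.

Call:
step_arm(
  commands=[
    [0, 0, 0, 0.06, 0.01, 0, 0.3],
    [0, 0, 0, 0.06, 0.04, 0, 0.34],
    [0, 0, 0, 0.06, 0.08, 0, 0.38],
    [0, 0, 0, 0.06, 0.12, 0, 0.42],
    [0, 0, 0, 0.06, 0.15, 0, 0.45],
    [0, 0, 0, 0.06, 0.15, 0, 0.45],
    [0, 0, 0, 0.06, 0.15, 0, 0.45],
  ],
)

```text
time_s: 3.68
ee_pos: [0.4734, 0.0521, 0.1117]
tool_rot: [0.71, 0.014, 0.704, -0.013]
contact_force: [-4.1, 9.1, 16.5]
opening: 0.0472
```

```bash
python3 go.py 0 .144 .108
```

```text
t 3.6833 pos [0.4734 0.0521 0.1117] F [-4.14  9.09 16.47] op 0.0472
turn [-0.001  0.008 -0.002] shift [ 0.122 -0.179 -0.103]
```

Call:
step_arm(
  commands=[
    [0, 0, 0, 0, 0.05, 0, 0.49],
    [0, 0, 0, -0.02, 0.1, 0, 0.53],
    [0, 0, 0, -0.04, 0.15, 0, 0.57],
    [0, 0, 0, -0.05, 0.2, 0, 0.61],
    [0, 0, 0, -0.05, 0.21, 0, 0.62],
    [0, 0, 0, -0.05, 0.21, 0, 0.62],
    [0, 0, 0, -0.05, 0.21, 0, 0.62],
  ],
)

```text
time_s: 4.27
ee_pos: [0.4738, 0.0571, 0.1139]
tool_rot: [0.71, 0.013, 0.704, -0.014]
contact_force: [-3.9, -5.6, 3.7]
opening: 0.0371
```

```bash
python3 go.py 0 .144 .110
```

```text
t 4.2667 pos [0.4738 0.0571 0.1139] F [-3.86 -5.58  3.69] op 0.0371
turn [-0.002  0.008  0.001] shift [ 0.13  -0.346 -0.11 ]
```

Call:
step_arm(
  commands=[
    [0, 0, 0, 0, -0.1, 0, 0.5],
    [0, 0, 0, 0.05, -0.2, 0, 0.4],
    [0, 0, 0, 0.1, -0.35, 0, 0.28],
    [0, 0, 0, 0.1, -0.35, 0, 0.26],
    [0, 0, 0, 0.1, -0.35, 0, 0.26],
  ],
)

```text
time_s: 4.68
ee_pos: [0.4735, 0.0464, 0.1109]
tool_rot: [0.71, 0.013, 0.704, -0.014]
contact_force: [-0.3, 0.1, 0.2]
opening: 0.0631
```

```bash
cat > jaw.py <<'E'
from go import *
def jaw(save=None):
    s=imaging.snapshot("top");a=cv2.imread("pics/top0.png");
    if save:cv2.imwrite(save,s["img"])
    f=8;up=lambda i:cv2.resize(i[225:255,270:335],None,fx=f,fy=f,interpolation=cv2.INTER_CUBIC).astype(np.float32)
    A,B=up(a),up(s["img"]);T=A[5*f:25*f,46*f:54*f]  # dark jaw head
    r=cv2.matchTemplate(B,A[6*f:23*f,47*f:55*f],cv2.TM_CCOEFF_NORMED);_,m,_,l=cv2.minMaxLoc(r)
    mm=np.linalg.norm(px2w(s,320,239,.07)-px2w(s,319,239,.07))*1e3
    print("jaw mm",round((47-l[0]/f)*mm,1),"dv",l[1]/f-6,"score",round(m,3))
if __name__=="__main__":jaw()
E
python3 jaw.py; python3 go.py 0 .144 .110
```

```text
jaw mm 9.8 dv -0.875 score 0.896
t 4.7333 pos [0.4735 0.0466 0.1109] F [ 0.12 -0.13  0.4 ] op 0.0632
turn [-0.002  0.009  0.001] shift [ 0.03   0.007 -0.112]
```

Call:
step_arm(
  commands=[
    [0, 0.009, 0, 0.03, 0.02, -0.11, 0.34],
    [0, 0.009, 0, 0.0, 0.09, -0.11, 0.4],
    [0, 0.009, 0, -0.02, 0.16, -0.11, 0.46],
    [0, 0.009, 0, -0.04, 0.24, -0.11, 0.52],
    [0, 0.009, 0, -0.07, 0.31, -0.11, 0.58],
    [0, 0.009, 0, -0.1, 0.35, -0.11, 0.62],
    [0, 0.009, 0, -0.1, 0.35, -0.11, 0.62],
    [0, 0.009, 0, -0.1, 0.35, -0.11, 0.62],
    [0, 0.009, 0, -0.1, 0.35, -0.11, 0.62],
  ],
)

```text
time_s: 5.48
ee_pos: [0.4716, 0.0572, 0.1141]
tool_rot: [0.708, 0.013, 0.706, -0.014]
contact_force: [5.4, -0.3, -3.5]
opening: 0.0371
```

```bash
python3 go.py 0 .144 .110;python3 jaw.py
```

```text
t 5.4833 pos [0.4716 0.0572 0.1141] F [ 5.36 -0.35 -3.46] op 0.0371
turn [-0.002  0.002  0.001] shift [ 0.136 -0.345 -0.036]
jaw mm 22.2 dv -1.125 score 0.871
```

Call:
step_arm(
  commands=[
    [0, 0, 0, 0.02, -0.1, 0, 0.5],
    [0, 0, 0, 0.06, -0.22, 0, 0.4],
    [0, 0, 0, 0.1, -0.35, 0, 0.28],
    [0, 0, 0, 0.1, -0.35, 0, 0.26],
    [0, 0, 0, 0.1, -0.33, 0, 0.32],
    [0, 0, 0, 0.08, -0.26, 0, 0.4],
    [0, 0, 0, 0.06, -0.19, 0, 0.46],
    [0, 0, 0, 0.04, -0.11, 0, 0.52],
    [0, 0, 0, 0.02, -0.04, 0, 0.58],
    [0, 0, 0, 0, 0, 0, 0.62],
    [0, 0, 0, 0, 0, 0, 0.62],
    [0, 0, 0, 0, 0, 0, 0.62],
  ],
)

```text
time_s: 6.53
ee_pos: [0.4714, 0.0572, 0.1142]
tool_rot: [0.707, 0.013, 0.707, -0.014]
contact_force: [-4.6, 0.1, 4.5]
opening: 0.0369
```

```bash
python3 go.py 0 .144 .110;python3 jaw.py
```

```text
t 6.5333 pos [0.4714 0.0572 0.1142] F [-4.61  0.07  4.46] op 0.0369
turn [-0.002  0.001  0.002] shift [ 0.142 -0.346 -0.028]
jaw mm 32.0 dv -1.0 score 0.859
```

Call:
step_arm(
  commands=[
    [0, 0, 0, 0.02, -0.1, 0, 0.5],
    [0, 0, 0, 0.06, -0.22, 0, 0.4],
    [0, 0, 0, 0.2, -0.35, 0, 0.28],
    [0, 0, 0, 0.32, -0.35, -0.03, 0.26],
    [0, 0, 0, 0.32, -0.33, -0.03, 0.32],
    [0, 0, 0, 0.3, -0.26, -0.03, 0.4],
    [0, 0, 0, 0.28, -0.22, -0.03, 0.43],
    [0, 0, 0, 0.27, -0.19, -0.03, 0.46],
    [0, 0, 0, 0.26, -0.15, -0.03, 0.49],
    [0, 0, 0, 0.26, -0.15, -0.03, 0.49],
  ],
  grip_force=20,
)

```text
time_s: 7.42
ee_pos: [0.4696, 0.0534, 0.1058]
tool_rot: [0.707, 0.013, 0.707, -0.014]
contact_force: [-1.5, 4.0, -4.6]
opening: 0.0446
```

```bash
python3 go.py 0 .144 .103;python3 jaw.py
```

```text
t 7.4167 pos [0.4696 0.0534 0.1058] F [-1.48  3.95 -4.63] op 0.0446
turn [-0.002 -0.     0.001] shift [ 0.092 -0.216  0.026]
jaw mm 38.8 dv -1.125 score 0.867
```

Call:
step_arm(
  commands=[
    [0, 0, 0, -0.01, 0.04, 0.02, 0.52],
    [0, 0, 0, -0.02, 0.08, 0.02, 0.55],
    [0, 0, 0, -0.03, 0.11, 0.02, 0.58],
    [0, 0, 0, -0.03, 0.11, 0.02, 0.6],
    [0, 0, 0, -0.03, 0.11, 0.02, 0.62],
    [0, 0, 0, -0.03, 0.11, 0.02, 0.62],
  ],
)

```text
time_s: 7.97
ee_pos: [0.4697, 0.0558, 0.1064]
tool_rot: [0.706, 0.013, 0.708, -0.015]
contact_force: [-5.3, -3.6, -1.9]
opening: 0.0401
```

```bash
python3 go.py 0 .144 .103;python3 jaw.py
```

```text
t 7.9667 pos [0.4697 0.0558 0.1064] F [-5.27 -3.6  -1.94] op 0.0401
turn [-0.002 -0.002  0.002] shift [ 0.114 -0.297  0.025]
jaw mm 41.8 dv -1.25 score 0.87
```

The stop opening of 37.1 with TCP z 0.114 implies the leaning lever is touched near the fingertips' lower edge, about 10 mm below the TCP. To hold it 25 mm below its top, the TCP should be near z 0.124. I'll open, raise, and take the next stroke carefully.

Call:
step_arm(
  commands=[
    [0, 0, 0, 0.02, -0.1, 0, 0.48],
    [0, 0, 0, 0, -0.2, 0.02, 0.36],
    [0, 0, 0, -0.3, -0.3, 0.02, 0.26],
    [0, 0, 0, -0.48, -0.3, 0.02, 0.26],
    [0, 0, 0, -0.48, -0.3, 0.02, 0.3],
    [0, 0, 0, -0.5, -0.24, 0.02, 0.35],
    [0, 0, 0, -0.53, -0.18, 0.02, 0.4],
    [0, 0, 0, -0.55, -0.14, 0.02, 0.43],
    [0, 0, 0, -0.56, -0.11, 0.02, 0.46],
    [0, 0, 0, -0.56, -0.11, 0.02, 0.46],
  ],
)

```text
time_s: 8.85
ee_pos: [0.4715, 0.0525, 0.1249]
tool_rot: [0.707, 0.013, 0.707, -0.015]
contact_force: [0.5, -1.2, 9.3]
opening: 0.0462
```

```bash
python3 go.py 0 .144 .124;python3 jaw.py
```

```text
t 8.85 pos [0.4715 0.0525 0.1249] F [ 0.53 -1.17  9.26] op 0.0462
turn [-0.002  0.001  0.003] shift [ 0.03  -0.19  -0.038]
jaw mm 44.8 dv -1.25 score 0.863
```

Call:
step_arm(
  commands=[
    [0, 0, 0, -0.02, 0.05, -0.03, 0.5],
    [0, 0, 0, -0.03, 0.08, -0.03, 0.53],
    [0, 0, 0, -0.04, 0.11, -0.03, 0.56],
    [0, 0, 0, -0.04, 0.11, -0.03, 0.58],
    [0, 0, 0, -0.04, 0.11, -0.03, 0.58],
  ],
)

```text
time_s: 9.32
ee_pos: [0.4714, 0.0561, 0.126]
tool_rot: [0.708, 0.013, 0.706, -0.015]
contact_force: [6.2, 1.3, -4.0]
opening: 0.0397
```

```bash
python3 go.py 0 .144 .124;python3 jaw.py
```

```text
t 9.3167 pos [0.4714 0.0561 0.126 ] F [ 6.21  1.33 -4.02] op 0.0397
turn [-0.002  0.003  0.002] shift [ 0.068 -0.308 -0.033]
jaw mm 47.8 dv -1.375 score 0.865
```

Call:
step_arm(
  commands=[
    [0, 0, 0, 0, 0.03, -0.03, 0.6],
    [0, 0, 0, 0, 0.04, -0.03, 0.62],
    [0, 0, 0, 0, 0.04, -0.03, 0.62],
    [0, 0, 0, 0, 0.04, -0.03, 0.62],
  ],
)

```text
time_s: 9.7
ee_pos: [0.4715, 0.0571, 0.1263]
tool_rot: [0.709, 0.013, 0.705, -0.015]
contact_force: [5.4, -1.9, -1.8]
opening: 0.0372
```

```bash
python3 go.py 0 .144 .124;python3 - <<'E'
from jaw import *
jaw("pics/top1.png")
a,b=[cv2.resize(cv2.imread(f"pics/top{i}.png")[215:265,185:335],None,fx=5.3,fy=5.3,interpolation=cv2.INTER_CUBIC) for i in(0,1)]
ob=sensors.get_obs();w=imaging.snapshot("wrist")["img"];cv2.imwrite("pics/w3.png",cv2.convertScaleAbs(w,alpha=1.6,beta=10))
cv2.imwrite("pics/cmp.png",cv2.convertScaleAbs(np.vstack([a,b]),alpha=1.6))
E
```

```text
t 9.7 pos [0.4715 0.0571 0.1263] F [ 5.44 -1.93 -1.8 ] op 0.0372
turn [-0.002  0.005  0.003] shift [ 0.077 -0.342 -0.032]
jaw mm 48.7 dv -1.25 score 0.86
```

View pics/cmp.png

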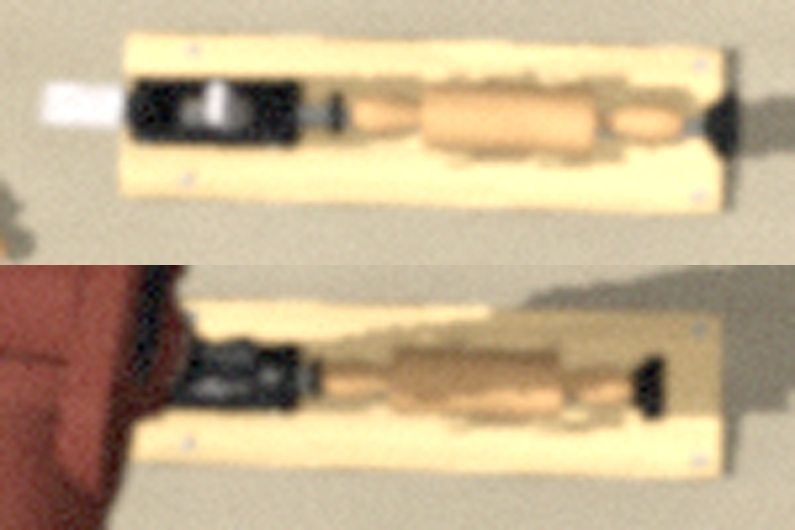

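Top comparison: the jaw head moved from (722,115) to (650,387), about 48 mm. The barrel's right end moved from 595 to 560 and the grey peg gap is gone, so the handle looks home. The pad rod is shortened. The fingers stall at 37 mm rather than the stop, so I'll hold with 21 N to confirm.

Call:
step_arm(
  commands=[
    [0, 0, 0, 0, 0, 0, 0.62],
    [0, 0, 0, 0, 0.01, 0, 0.63],
    [0, 0, 0, 0, 0.01, 0, 0.63],
    [0, 0, 0, 0, 0.01, 0, 0.63],
    [0, 0, 0, 0, 0.01, 0, 0.63],
    [0, 0, 0, 0, 0.01, 0, 0.63],
  ],
  grip_force=21,
)

```text
time_s: 10.3
ee_pos: [0.4715, 0.0574, 0.1263]
tool_rot: [0.709, 0.013, 0.705, -0.015]
contact_force: [0.2, -2.1, -0.8]
opening: 0.0367
```

```bash
python3 go.py 0 .144 .124;python3 jaw.py
```

```text
t 10.3 pos [0.4715 0.0574 0.1263] F [ 0.17 -2.14 -0.79] op 0.0367
turn [-0.003  0.005  0.003] shift [ 0.078 -0.35  -0.032]
jaw mm 48.7 dv -1.25 score 0.859
```

View pics/w3.png

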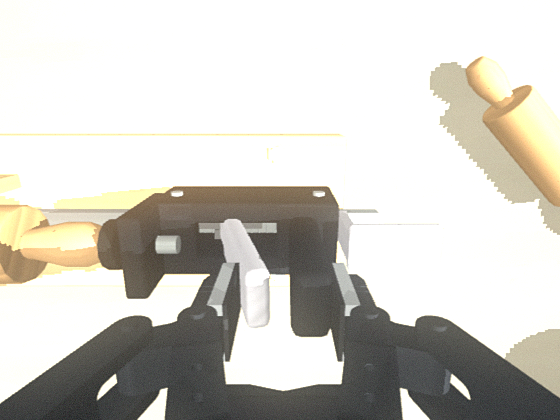

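Wrist view: trigger (250,270) leaning to about the post (310,270), pads touching both, pin handle at (75,240) pressed against the pad (110,240). The opening of 36.7 mm is short of the expected 32.7 mm stop at this height, and the jaw is at about 48.5 mm, so it has stalled tight at about 21–22 N. I'll let the trigger go back and check what the jaw holds.

Call:
step_arm(
  commands=[
    [0, 0, 0, 0, -0.06, 0, 0.52],
    [0, 0, 0, 0.03, -0.18, 0, 0.42],
    [0, 0, 0, 0.06, -0.32, 0, 0.32],
    [0, 0, 0, 0.06, -0.35, 0, 0.26],
    [0, 0, 0, 0.06, -0.35, 0, 0.26],
    [0, 0, 0, 0.06, -0.35, 0, 0.26],
  ],
)

```text
time_s: 10.85
ee_pos: [0.471, 0.047, 0.1244]
tool_rot: [0.709, 0.013, 0.705, -0.015]
contact_force: [-0.4, 0.9, -0.6]
opening: 0.0632
```

```bash
python3 go.py 0 .144 .124;python3 jaw.py
```

```text
t 10.85 pos [0.471  0.047  0.1244] F [-0.43  0.94 -0.63] op 0.0632
turn [-0.003  0.005  0.002] shift [ 0.014 -0.006 -0.028]
jaw mm 45.2 dv -1.25 score 0.868
```

At rest the jaw holds on the 45 mm click. Next I'll push the trigger with the front finger only, post finger clear, so the wrist force reads the trigger force directly.

Call:
step_arm(
  commands=[
    [0, 0.005, 0, 0, 0.15, -0.03, 0.26],
    [0, 0.005, 0, 0, 0.3, -0.03, 0.26],
    [0, 0.005, 0, 0, 0.45, -0.03, 0.26],
    [0, 0.005, 0, 0, 0.55, -0.03, 0.26],
    [0, 0.005, 0, 0, 0.65, -0.03, 0.26],
    [0, 0.005, 0, 0, 0.65, -0.03, 0.26],
    [0, 0.005, 0, 0, 0.65, -0.03, 0.26],
  ],
  grip_force=40,
)

```text
time_s: 11.48
ee_pos: [0.4711, 0.065, 0.1243]
tool_rot: [0.707, 0.012, 0.707, -0.017]
contact_force: [1.0, -13.3, -3.2]
opening: 0.0635
```

```bash
python3 go.py 0 .144 .124;python3 jaw.py
```

```text
t 11.4833 pos [0.4711 0.065  0.1243] F [  1.03 -13.3   -3.24] op 0.0635
turn [-0.003 -0.     0.007] shift [ 0.013 -0.605 -0.008]
jaw mm 46.9 dv -1.25 score 0.862
```

Call:
step_arm(
  commands=[
    [0, 0, 0, 0, 0.08, 0, 0.26],
    [0, 0, 0, 0, 0.11, 0, 0.26],
    [0, 0, 0, 0, 0.11, 0, 0.26],
  ],
)

```text
time_s: 11.78
ee_pos: [0.4712, 0.0662, 0.124]
tool_rot: [0.707, 0.01, 0.707, -0.019]
contact_force: [-0.1, -16.2, -2.6]
opening: 0.0633
```

```bash
python3 go.py 0 .144 .124;python3 jaw.py
```

```text
t 11.7833 pos [0.4712 0.0662 0.124 ] F [ -0.08 -16.2   -2.61] op 0.0633
turn [-0.005 -0.001  0.013] shift [ 0.007 -0.645 -0.011]
jaw mm 47.4 dv -1.25 score 0.867
```

Call:
step_arm(
  commands=[
    [0, 0, 0.01, 0, 0.1, 0, 0.26],
    [0, 0, 0.01, 0, 0.12, 0, 0.26],
    [0, 0, 0.01, 0, 0.12, 0, 0.26],
  ],
)

```text
time_s: 12.08
ee_pos: [0.4714, 0.0673, 0.1238]
tool_rot: [0.706, 0.012, 0.707, -0.019]
contact_force: [-0.5, -17.3, -1.8]
opening: 0.0632
```

```bash
python3 go.py 0 .144 .124;python3 jaw.py
```

```text
t 12.0833 pos [0.4714 0.0673 0.1238] F [ -0.49 -17.31  -1.79] op 0.0632
turn [-0.007 -0.001  0.01 ] shift [ 0.001 -0.681 -0.013]
jaw mm 47.4 dv -1.25 score 0.868
```

Call:
step_arm(
  commands=[
    [0, 0, 0.01, 0, 0.12, 0, 0.26],
    [0, 0, 0.01, 0, 0.15, 0, 0.26],
    [0, 0, 0.01, 0, 0.15, 0, 0.26],
    [0, 0, 0.01, 0, 0.15, 0, 0.26],
  ],
)

```text
time_s: 12.47
ee_pos: [0.4715, 0.0692, 0.1236]
tool_rot: [0.706, 0.014, 0.708, -0.018]
contact_force: [-1.3, -19.0, -1.7]
opening: 0.0634
```

```bash
python3 go.py 0 .144 .124;python3 jaw.py
```

```text
t 12.4667 pos [0.4715 0.0692 0.1236] F [ -1.33 -19.03  -1.72] op 0.0634
turn [-0.009 -0.002  0.007] shift [-0.008 -0.744 -0.014]
jaw mm 48.2 dv -1.25 score 0.867
```

Call:
step_arm(
  commands=[
    [0, 0, 0.007, 0, 0.13, 0, 0.26],
    [0, 0, 0.007, 0, 0.155, 0, 0.26],
    [0, 0, 0.007, 0, 0.155, 0, 0.26],
    [0, 0, 0.007, 0, 0.155, 0, 0.26],
  ],
)

```text
time_s: 12.85
ee_pos: [0.4717, 0.071, 0.1233]
tool_rot: [0.706, 0.014, 0.708, -0.019]
contact_force: [0.2, -20.6, -3.3]
opening: 0.0631
```

```bash
python3 go.py 0 .144 .124;python3 jaw.py
```

```text
t 12.85 pos [0.4717 0.071  0.1233] F [  0.23 -20.58  -3.34] op 0.0631
turn [-0.011 -0.003  0.007] shift [-0.018 -0.805 -0.013]
jaw mm 49.1 dv -1.375 score 0.864
```

Wrist-measured 20.6 N on the trigger is at the same travel as the 21 N squeeze. The two agree, giving about 20 N at the jaws, so I stop here. Back off, rise, and go above the tab.

Call:
step_arm(
  commands=[
    [0, 0, 0, 0, -0.4, 0, 0.26],
    [0, 0, 0, 0, -0.83, 0, 0.22],
    [0, 0, 0, 0, -0.83, 0, 0.18],
    [0, 0, 0, -1.2, -0.83, 0, 0.18],
    [0, 0, 0, -2.4, -0.83, 0, 0.3],
    [0, 0, 0, -2.8, 0.3, 0, 0.5],
    [0, 0, 0, -2.8, 1.3, 0, 0.8],
    [0, 0, 0, -2.6, 1.93, 0, 1],
    [0, 0, 0, -1.5, 1.93, 0, 1],
    [0, 0, 0, -0.8, 1.93, 0, 1],
    [0, 0, 0, -0.8, 1.93, 0, 1],
  ],
  grip_force=40,
)

```text
time_s: 13.82
ee_pos: [0.4717, 0.1303, 0.1424]
tool_rot: [0.704, 0.014, 0.71, -0.019]
contact_force: [0.3, 0.4, -0.6]
opening: -0.0001
```

```bash
python3 go.py 0 .226 .095; python3 - <<'E'
from go import *
from jaw import jaw
s=imaging.snapshot("wrist");cv2.imwrite("pics/w4.png",cv2.convertScaleAbs(s["img"],alpha=1.3));jaw()
E
```

```text
t 13.8167 pos [0.4717 0.1303 0.1424] F [ 0.29  0.41 -0.64] op -0.0001
turn [-0.009 -0.009  0.007] shift [ 1.581 -0.034  0.063]
jaw mm 45.7 dv -1.25 score 0.865
```

View pics/w4.png

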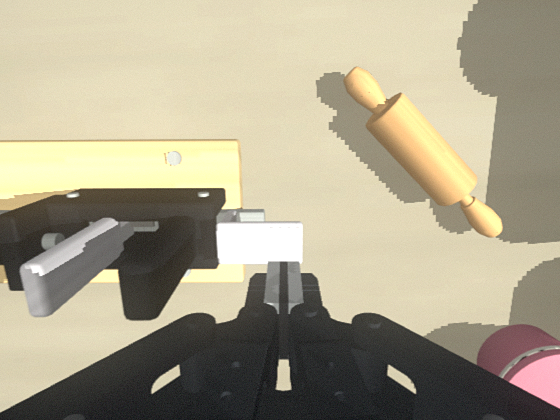

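The closed fingertips (285,265) line up with the tab (220–302, 242), and the post and trigger are clear on the left. Pressing down.

Call:
step_arm(
  commands=[
    [0, -0.009, 0, 1.0, -0.03, 0.06, 1],
    [0, -0.009, 0, 1.5, -0.03, 0.06, 1],
    [0, -0.009, 0, 1.7, -0.03, 0.06, 1],
    [0, -0.009, 0, 1.85, -0.03, 0.06, 1],
    [0, -0.009, 0, 2.0, -0.03, 0.06, 1],
    [0, -0.009, 0, 2.05, -0.03, 0.06, 1],
    [0, -0.009, 0, 2.05, -0.03, 0.06, 1],
  ],
)

```text
time_s: 14.5
ee_pos: [0.4767, 0.1291, 0.0878]
tool_rot: [0.71, 0.015, 0.704, -0.018]
contact_force: [-2.7, 4.5, 7.7]
opening: 0.0001
```

```bash
python3 go.py 0 .226 .081
```

```text
t 14.5 pos [0.4767 0.1291 0.0878] F [-2.7   4.5   7.71] op 0.0001
turn [-0.01   0.008  0.004] shift [ 0.226 -0.014 -0.119]
```

Call:
step_arm(
  commands=[
    [0, 0.008, 0, 0.15, -0.01, -0.1, 1],
    [0, 0.008, 0, 0.25, -0.01, -0.1, 1],
    [0, 0.008, 0, 0.3, -0.01, -0.1, 1],
    [0, 0.008, 0, 0.3, -0.01, -0.1, 1],
  ],
)

```text
time_s: 14.83
ee_pos: [0.477, 0.1313, 0.0833]
tool_rot: [0.71, 0.016, 0.704, -0.015]
contact_force: [-1.1, 13.0, 17.7]
opening: -0.0001
```

```bash
python3 go.py 0 .226 .081;python3 jaw.py
```

```text
t 14.8333 pos [0.477  0.1313 0.0833] F [-1.1  13.   17.68] op -0.0001
turn [-0.008  0.007 -0.002] shift [ 0.075 -0.087 -0.126]
jaw mm 17.1 dv -0.875 score 0.867
```

Call:
step_arm(
  commands=[
    [0, 0, 0, 0.18, 0.03, -0.03, 1],
    [0, 0, 0, 0.2, 0.03, -0.03, 1],
    [0, 0, 0, 0.2, 0.03, -0.03, 1],
    [0, 0, 0, 0.2, 0.03, -0.03, 1],
    [0, 0, 0, 0.2, 0.03, -0.03, 1],
    [0, 0, 0, 0.2, 0.03, -0.03, 1],
    [0, 0, 0, 0.2, 0.03, -0.03, 1],
    [0, 0, 0, 0.2, 0.03, -0.03, 1],
    [0, 0, 0, 0.2, 0.03, -0.03, 1],
    [0, 0, 0, 0.2, 0.03, -0.03, 1],
    [0, 0, 0, 0.2, 0.03, -0.03, 1],
  ],
)

```text
time_s: 15.8
ee_pos: [0.4779, 0.1324, 0.0822]
tool_rot: [0.711, 0.016, 0.703, -0.015]
contact_force: [-12.2, 2.1, 27.8]
opening: -0.0001
```

```bash
python3 go.py 0 .226 .081;python3 jaw.py
```

```text
t 15.8 pos [0.4779 0.1324 0.0822] F [-12.17   2.08  27.79] op -0.0001
turn [-0.008  0.012 -0.002] shift [ 0.038 -0.127 -0.155]
jaw mm 0.4 dv -0.5 score 0.963
```

Jaw is back to 0. Hold briefly, then lift clear.

Call:
step_arm(
  commands=[
    [0, 0, 0, 0.15, 0, 0, 1],
    [0, 0, 0, 0.15, 0, 0, 1],
    [0, 0, 0, 0.15, 0, 0, 1],
    [0, 0, 0, 0.15, 0, 0, 1],
    [0, 0, 0, -0.3, 0, 0, 1],
    [0, 0, 0, -1, 0, 0, 1],
    [0, 0, 0, -2, 0, 0, 1],
    [0, 0, 0, -3.5, 0, 0, 1],
    [0, 0, 0, -5, 0.5, -1, 1],
    [0, 0, 0, -6, 1, -2, 1],
    [0, 0, 0, -6, 1, -2, 1],
    [0, 0, 0, -6, 1, -2, 1],
  ],
)

```text
time_s: 16.85
ee_pos: [0.4173, 0.1662, 0.2675]
tool_rot: [0.714, 0.016, 0.7, -0.014]
contact_force: [0.6, 0.0, -0.1]
opening: 0.0001
```

```bash
python3 go.py 0 .226 .3;python3 - <<'E'
from jaw import *
jaw("pics/top2.png")
a,b=[cv2.resize(cv2.imread(f"pics/top{i}.png")[210:265,185:335],None,fx=5.3,fy=5.3,interpolation=cv2.INTER_CUBIC) for i in(0,2)]
cv2.imwrite("pics/cmp2.png",cv2.convertScaleAbs(np.vstack([a,b]),alpha=1.6))
E
```

```text
t 16.85 pos [0.4173 0.1662 0.2675] F [ 0.62  0.04 -0.09] op 0.0001
turn [-0.007  0.02  -0.003] shift [-1.048 -1.159  1.934]
jaw mm 0.4 dv 0.0 score 0.959
```

View pics/cmp2.png

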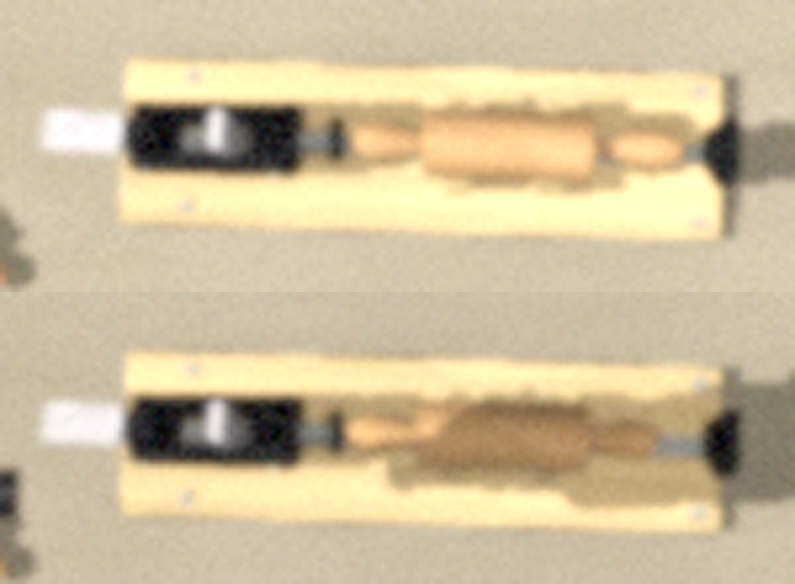

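The jaw (722,442) is back at its open place, and the trigger and tab are as at the start. The pin lies in the saddles. The loose handle now measures about 46 mm out from the barrel (45 when home, 61 before), and the peg gap is gone. Handing in.

```bash
python3 -c "
from workcell import finish_job
print(finish_job())"
```

```text
the job is handed in; nothing more can be done
None
```

The handle is pressed home, the jaw was released, and the job was handed in at about 17 s of the 64 s allowed.

- **Squeezing:** I made five squeezes of trigger against post, which walked the jaw in. The last one stalled tight at about 48.5 mm, with a 21 N grip. The trigger then went back and the jaw held on its 45 mm click.
- **Force check:** I pushed the trigger once more with the front finger alone. The wrist read 20.6 N at the same lever travel as the 21 N squeeze. By your table that is about 20 N at the jaws while squeezed. I did not measure the jaw force itself, and on the 45 mm click it is likely lower.
- **Release:** I pressed the tab with up to about 28 N and held it down for over 1 s. The jaw reading was back at 0.4 mm while the tab was still down, and I then lifted clear.

**Last checks:**
- The top picture shows the jaw fully open, with the trigger and tab in place and the pin in its saddles.
- The loose handle measures about 46 mm from the barrel. It should be 45 mm when home and was 61 mm when loose. The gap is gone.
- The arm reads no contact.

**What disagreed:**
- My first clamp position from the top camera was about 8.5 mm off along the bar. I corrected it from the wrist view.
- While I pressed the tab, sideways forces of about 12–13 N showed on the tool; I did not find their cause.

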